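# Count along the copier's consumables rack and push the staple cartridge into the third gap

## Robot

A 6-joint arm with a two-finger parallel gripper is mounted at the origin on the work surface. World frame = base frame: x ahead of the robot, y to its left, z up, the work surface at z = 0. Lengths are in m, angles in degrees, forces in N, time in s.
With the tool pointing down it reaches from about 0.4 to 0.825 m from the base axis. Payload 7 kg.
Tool frame: the origin (TCP) lies on the centre line of the jaws, within the pads' length; the fingertips stand 8 mm ahead of it and the grasp point (between the pads) lies 11 mm behind it (r.tcp_to_tips is the distance from the TCP to the fingertips, in m); z points along the fingers, y is the direction in which the jaws open and shut (so a half turn about z gives the same grasp; the last joint's range is limited). The gripper opens to 88 mm and grips with 3 to 60 N. Pads are 19 mm wide; open, the fingers measure 130 mm over their backs; the gripper's body (78 mm by 193 mm) begins 47 mm behind the grasp point.
Start: joints at [-59.525, 20.546, 0.682, 0, -70.136, -16.507], TCP at [0.163, -0.655, 0.2] pointing down, gripper open.
Joint ranges: [-176.03, 176.03], [-82.01, 121.73], [-58.28, 71.71], [-173.87, 95.51], [-174.79, -0.11], [-173.66, 173.66]. Speed limits (degrees/s): [136.94, 136.94, 172.46, 180, 180, 180].

## Interface

Orientations are given as [roll, pitch, yaw] about the fixed x, y, z axes, in that order (R = Rz(yaw) Ry(pitch) Rx(roll)).
In Python, from plant import r gives the robot as it stands.
- The arm moves only by the tool drive_tool, never from a script. Its argument "plan" is text: rows parted by semicolons, each of 4 numbers parted by spaces: the shift along the tool's x, y, z in cm, then the turn about the tool's z in rad. A call has 1 to 8 rows; each row is the pose to reach, as a shift and turn from the pose commanded when the call began, along the tool's axes at that moment; what a row does not reach only later rows make up. A row lasts 1/8 s, in which the tool goes at most 62.5 mm and 10.7 degrees, less where a joint would pass 70% of its speed; a pose out of reach is approached as far as the arm can. A call with a gripper value outside its range is refused whole. "fingers" is the closure, from -1 (fully open) to 1 (shut), set as the call begins (left out, the last holds). The fingers move at their own pace and stop on an object; "squeeze" is the grip in N (left out, the last holds). Time passes only in rows, so rows that repeat a pose let the fingers close. It gives the time, the measured TCP pose, the force and the opening at its end, in the units of the state.
- r.get_state(): the state, without advancing time (a new reading comes with each control period).
- r.capture(name): name is "scene" or "side" or "wrist"; returns a dict with "frame" (400x640x3 uint8, red, green, blue), "fovy" (degrees; the focal length in pixels is half the picture's height over the tangent of half this angle, whatever the lens; pixels are square), "cx", "cy" (the principal point, pixels), "rvec" (rotation vector, rad) and "tvec" (3), from world to camera coordinates, as OpenCV has them. Camera axes: x right, y down, z forward; pixel columns grow to the right and rows downward; lengths in m; the calibration is good to about 2 mm. A picture is of the moment at which its call begins. There is no depth.
- r.close_job(): hands the job in, once; it reports no verdict.
The state is a dict: "time_s": time; "joints": joint angles; "qd": joint speeds; "joint_torque": joint torques, N m; "tcp_pos": TCP position; "eef_rot": TCP orientation; "contact_force": force on the tool from outside, world axes, zero at the start; "moment": the same for the moment, N m; "gripper_width": finger opening in m.
Only numpy, scipy, OpenCV 4.12 (cv2) and the standard library are available. Lean on these libraries where they do the work, as an engineer would, in place of code of your own. Each camera call takes 0.05 s, during which the arm holds its last target. There are 200 camera calls.

## Task

Beginning at the rack's tall end panel, run a fingertip along the springy tips of the dividers, bending over the first divider's tip and then the second one's, so that you have counted to the third gap from that end. Then push the loose staple cartridge along the counter and lengthways into that third gap until it is fully home against the rack's back, without lifting or tipping it, and leave the rack's other contents and the things on the counter where they are.

Things in the scene. Friction and masses are not known exactly. Their poses are not given: they have to be found in the camera images.
- rack: Low grey steel rack fixed to the counter: two end walls and five dividers (each 6 mm thick, 42 high, 90 deep) make a row of six gaps 50 mm wide, 56 apart, open at front and top, no floor; a back panel's inner face is 90 mm behind the mouth. Origin on the counter, at the front edges of the walls, mid-row, on the middle divider; x points into the gaps, y along the row, z up. Gap centres y = ±28, ±84, ±140 mm.
- mouth_pos (a point): Middle of the mouth, at counter height, of the gap at the rack's y = +28 mm. This is the third gap if the tall end panel is at the rack's +y end. The two middle gaps start empty; three of the outer four hold stored things, none higher than 36 mm.
- mouth_neg (a point): Middle of the mouth, at counter height, of the gap at the rack's y = -28 mm. This is the third gap if the tall end panel is at the rack's -y end.
- end_tall: Tall end panel, grey steel, 46 x 8 x 110 mm upright, fixed against the outside of one end wall of the rack, at its rear (from 50 to 96 mm behind the mouth); which end varies. Gap one is next to it. Origin at the middle of its underside.
- end_low: The low panel at the rack's other end, 46 x 8 mm and only 50 mm high, placed likewise.
- cartridge: Loose black plastic block, 110 (x) x 36 (y) x 34 mm high, 0.15 to 0.3 kg, paper label and steel strip on top, lying on the counter in front of the rack, roughly lengthways to the gaps (up to 20 degrees off). Origin at the middle of its underside, x along its length. Fully home its centre is 35 mm behind the mouth and 20 mm still stick out. Either end may lead.
- leaf1 (a joint): Springy plastic tip of the divider at the rack's y = -112 mm: an upright leaf 3 mm thick, standing on top of the divider from 43 to 80 mm above the counter, from 2 to 38 mm behind the mouth. It hinges sideways at 42 mm height about the rack's x axis and springs back upright: 0 is upright, positive (rad) leans to the rack's -y; it bends up to 1.4 rad and takes 0.5 N at the top to lean 0.25 rad, 2 to 4 N to be passed over. It counts as bent over beyond 0.25 rad.
- leaf2 (a joint): Springy plastic tip of the divider at the rack's y = -56 mm: an upright leaf 3 mm thick, standing on top of the divider from 43 to 80 mm above the counter, from 2 to 38 mm behind the mouth. It hinges sideways at 42 mm height about the rack's x axis and springs back upright: 0 is upright, positive (rad) leans to the rack's -y; it bends up to 1.4 rad and takes 0.5 N at the top to lean 0.25 rad, 2 to 4 N to be passed over. It counts as bent over beyond 0.25 rad.
- leaf3 (a joint): Springy plastic tip of the divider at the rack's y = 0 mm: an upright leaf 3 mm thick, standing on top of the divider from 43 to 80 mm above the counter, from 2 to 38 mm behind the mouth. It hinges sideways at 42 mm height about the rack's x axis and springs back upright: 0 is upright, positive (rad) leans to the rack's -y; it bends up to 1.4 rad and takes 0.5 N at the top to lean 0.25 rad, 2 to 4 N to be passed over. It counts as bent over beyond 0.25 rad.
- leaf4 (a joint): Springy plastic tip of the divider at the rack's y = 56 mm: an upright leaf 3 mm thick, standing on top of the divider from 43 to 80 mm above the counter, from 2 to 38 mm behind the mouth. It hinges sideways at 42 mm height about the rack's x axis and springs back upright: 0 is upright, positive (rad) leans to the rack's -y; it bends up to 1.4 rad and takes 0.5 N at the top to lean 0.25 rad, 2 to 4 N to be passed over. It counts as bent over beyond 0.25 rad.
- leaf5 (a joint): Springy plastic tip of the divider at the rack's y = 112 mm: an upright leaf 3 mm thick, standing on top of the divider from 43 to 80 mm above the counter, from 2 to 38 mm behind the mouth. It hinges sideways at 42 mm height about the rack's x axis and springs back upright: 0 is upright, positive (rad) leans to the rack's -y; it bends up to 1.4 rad and takes 0.5 N at the top to lean 0.25 rad, 2 to 4 N to be passed over. It counts as bent over beyond 0.25 rad.
- stored_a: Bystander, not to be disturbed: a second cartridge, same as the loose one, already lying in an outer bay. Origin at the middle of its underside.
- stored_b: Bystander, not to be disturbed: a third cartridge, same as the loose one, already lying in an outer bay. Origin at the middle of its underside.
- carton: Bystander, not to be disturbed: cardboard carton 90 x 40 x 36 mm lying in an outer bay. Origin at the middle of its underside.
- stapler: Bystander, not to be disturbed: desk stapler, 140 x 36 mm, 57 mm high. Origin at the middle of its underside.
- mug: Bystander, not to be disturbed: white mug, radius 41, 95 mm high. Origin at the middle of its underside.
- tape: Bystander, not to be disturbed: roll of clear tape lying flat, radius 50, 24 mm high. Origin at the middle of its underside.
- punch: Bystander, not to be disturbed: desk hole punch, about 100 x 110 mm, 75 mm high. Origin at the middle of its underside.

How it is judged (in metres and radians):
On the way, in this order (a step that is already met when the one before it is completed fails the run):
1. the tip of the first divider from the tall end is bent over (((y of end_tall in the frame of rack above 0 m and (value of joint leaf5 above 0.25 rad or value of joint leaf5 below -0.25 rad)) or (not (y of end_tall in the frame of rack above 0 m) and (value of joint leaf1 above 0.25 rad or value of joint leaf1 below -0.25 rad)))), for 0.04 s.
2. then the tip of the second divider from the tall end is bent over (((y of end_tall in the frame of rack above 0 m and (value of joint leaf4 above 0.25 rad or value of joint leaf4 below -0.25 rad)) or (not (y of end_tall in the frame of rack above 0 m) and (value of joint leaf2 above 0.25 rad or value of joint leaf2 below -0.25 rad)))), for 0.04 s.
3. then the cartridge has entered the third gap from the tall end (((y of end_tall in the frame of rack above 0 m and y of cartridge in the frame of rack between 0.016 and 0.04 m) or (not (y of end_tall in the frame of rack above 0 m) and y of cartridge in the frame of rack between -0.04 and -0.016 m)) and x of cartridge in the frame of rack above -0.03 m), for 0.1 s.
At the end, for the whole second after the job is handed in: The cartridge lies flat and still on the counter, lengthways in the third gap from the tall end panel (within 12 mm of the gap's middle), its far end within 7 mm of the rack's back panel (((y of end_tall in the frame of rack above 0 m and y of cartridge in the frame of rack between 0.016 and 0.04 m) or (not (y of end_tall in the frame of rack above 0 m) and y of cartridge in the frame of rack between -0.04 and -0.016 m)) and x of cartridge in the frame of rack above 0.028 m and angle between the x axis of cartridge and the x axis of rack, either way round below 0.2 rad and height (world z) of cartridge below 0.005 m and angle between cartridge's own z axis and vertical below 0.1 rad and linear speed of cartridge below 0.01 m/s); the robot touches nothing.
It fails at once if the cartridge is lifted off the counter (more than 12 mm) or tipped (more than 0.3 rad) (height (world z) of cartridge above 0.012 m or angle between cartridge's own z axis and vertical above 0.3 rad).
It fails at once if a bystander is moved more than 20 mm (distance of any of stored_a, stored_b, carton, stapler, mug, tape, punch from where it was at the start of the episode above 0.02 m).
It also fails if it takes over 72 s, if anything falls off the work surface, if the arm or the gripper's body presses on something with over 40 N, if the wrist force passes 120 N, or if a joint passes its speed limit or range.

## Working session

There is one attempt and no reset: what is moved stays moved. The work goes in short steps, Python scripts to look and compute and a tool call to move; the robot and the scene stay as the last step left them, time stands still between calls to the robot, and variables do not carry over. Pictures are saved under pics/ and viewed, about 8 in all and at most 12, crops included, and the job is handed in when it is done.

Besides the shell and the picture viewer there is one more tool, called after ">>>" as name(argument=value, ...) on one line, values as JSON. drive_tool: Moves the arm, as the interface text tells. Its arguments: {"type":"object","properties":{"plan":{"type":"string"},"fingers":{"type":"number"},"squeeze":{"type":"number"}},"required":["plan"]}

```bash
mkdir -p pics
cat > h.py <<'E'
import numpy as np, cv2
from plant import r
def snap(n,f):
    c=r.capture(n); cv2.imwrite(f'pics/{f}.png',c['frame'][:,:,::-1]); 
    np.savez(f'pics/{f}.npz',**c); return c
def load(f): return dict(np.load(f'pics/{f}.npz'))
def cam(c):
    fy=float(c['fovy']); f=200/np.tan(np.radians(fy)/2)
    K=np.array([[f,0,float(c['cx'])],[0,f,float(c['cy'])],[0,0,1]])
    return K,cv2.Rodrigues(np.array(c['rvec'],float))[0],np.array(c['tvec'],float).ravel()
def ray(c,u,v,z):
    K,R,t=cam(c); o=-R.T@t; d=R.T@np.linalg.inv(K)@[u,v,1]
    return o+d*(z-o[2])/d[2]
def proj(c,p):
    K,R,t=cam(c); q=K@(R@np.array(p,float)+t); return q[:2]/q[2]
E
python3 - <<'E'
from h import *
a=snap('scene','s1');b=snap('side','d1')
for c in(a,b):
    K,R,t=cam(c);print(-R.T@t,K[0,0],c['cx'],c['cy'])
print(r.get_state())
E
```

```text
[ 1.73188013 -0.39211241  0.87993487] 473.75501911804685 318.15012430102905 205.04890216608564
[-0.22461018  0.82086154  1.07202238] 498.5983448572488 318.23598890701317 207.04442135788995
{'time_s': 0.1, 'joints': array([-5.95239311e+01,  2.05866775e+01,  6.39011571e-01, -1.85141049e-02,
       -7.01343964e+01, -1.65062456e+01]), 'qd': array([ 0.02649737, -0.12417567,  0.09835737,  0.06545872,  0.03165008,
       -0.02973087]), 'joint_torque': array([-1.53682882e-03, -5.84163272e+01,  2.93750292e+01,  7.01561943e+00,
        1.01569746e-02, -5.12647239e-05]), 'tcp_pos': array([ 0.16280851, -0.65458628,  0.19902124]), 'eef_rot': array([ 1.79916374e+02, -6.62967522e-03, -1.66036476e+02]), 'contact_force': array([-0.01163962,  0.4749077 , -0.18132343]), 'moment': array([-0.01576369,  0.00977938, -0.04512915]), 'gripper_width': 0.08772538081611664}
```

View pics/s1.png

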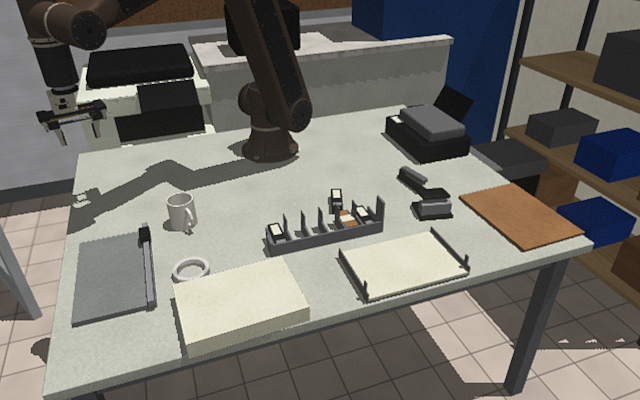

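View pics/d1.png

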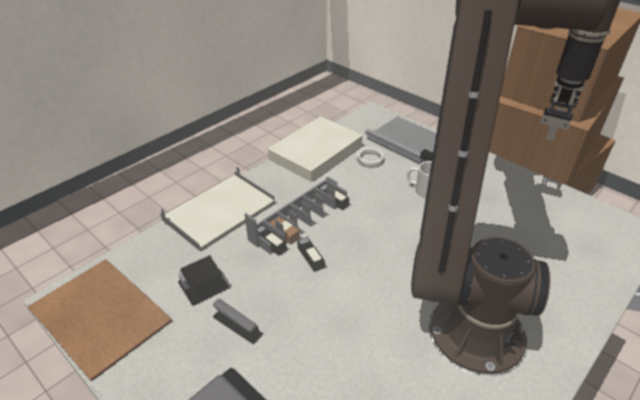

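The rack opens toward the robot. The tall panel is at the world +y end (scene about (380,215), side about (252,228)). The loose cartridge is at scene (336,200) and side (311,253). I'll enlarge both views.

Run:
```python
import cv2
a=cv2.imread('pics/s1.png')[170:270,250:400];b=cv2.imread('pics/d1.png')[165:285,230:370]
a=cv2.resize(a,None,fx=4,fy=4,interpolation=cv2.INTER_CUBIC)
cv2.imwrite('pics/s1c.png',a)
cv2.imwrite('pics/d1c.png',cv2.resize(b,None,fx=5,fy=5,interpolation=cv2.INTER_CUBIC))
```

```text
(no output)
```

View pics/s1c.png

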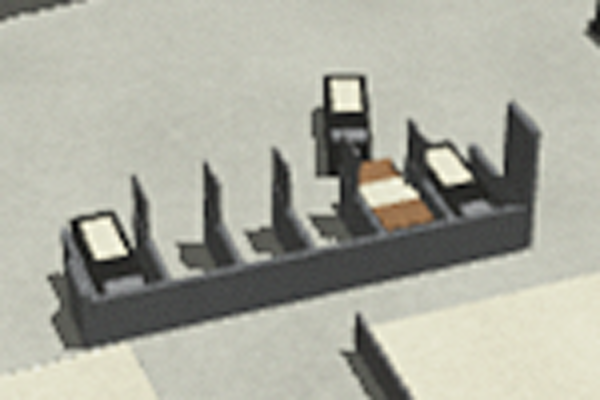

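View pics/d1c.png

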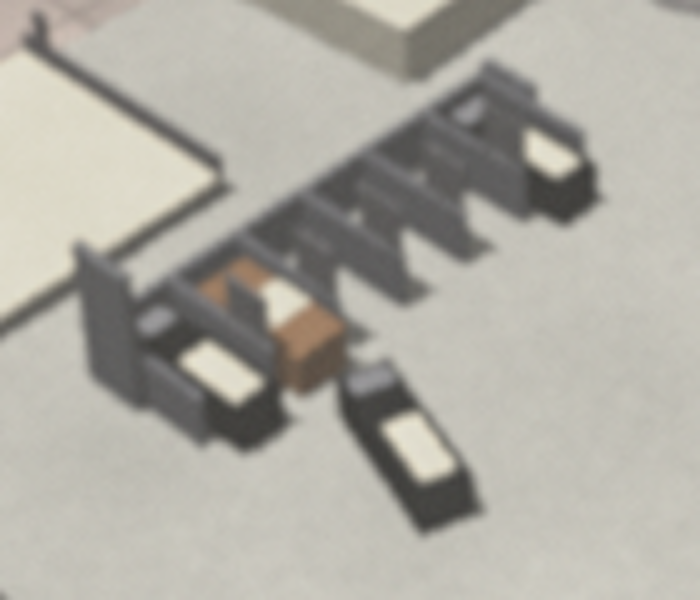

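Run:
```python
from h import *
c=load('s1');d=load('d1')
S=lambda x,y:(x/4+250-.375,y/4+170-.375)
D=lambda x,y:(x/5+230-.4,y/5+165-.4)
L=np.array([ray(c,*S(*p),.08) for p in[(134,176),(206,161),(277,149),(344,138),(411,121)]])
print(L.round(4)); 
v=np.polyfit(np.arange(5)-2,L[:,:2],1);yv=v[0]/np.linalg.norm(v[0]);print('pitch',np.linalg.norm(v[0]),'ydir',yv)
xv=np.array([yv[1],-yv[0]]);o=v[1]-xv*.002
print('origin',o,'yaw',np.degrees(np.arctan2(xv[1],xv[0])))
for p in[(80,345),(530,247)]:
    q=ray(c,*S(*p),0)[:2]-o;print('back bottom rack frame',q@xv,q@yv)
for n,C,T,P in(('scene',c,S,[(325,75),(367,75),(369,147),(331,145)]),('side',d,D,[(343,377),(391,360),(476,495),(427,517)])):
    q=np.array([ray(C,*T(*p),.034)[:2] for p in P]);print(n,q.round(4).tolist(),'rack',((q-o)@np.c_[xv,yv]).round(4).tolist())
# predicted points in side view
R=np.c_[xv,yv]
for k in range(-2,3):
    w=o+R@[.0,.056*k];print(k,((proj(d,[*w,.042])-[230,165])*5).round(), ((proj(d,[*(o+R@[.09,.056*k]),.042])-[230,165])*5).round())
for k in(-1,1):
    print(((proj(d,[*(o+R@[.0,.171*k]),.042])-[230,165])*5).round())
```

```text
[[ 0.5853 -0.1096  0.08  ]
 [ 0.5851 -0.0528  0.08  ]
 [ 0.5886  0.0031  0.08  ]
 [ 0.5924  0.0566  0.08  ]
 [ 0.5883  0.1143  0.08  ]]
pitch 0.05575333168932214 ydir [0.02385916 0.99971533]
origin [0.58596543 0.0023682 ] yaw -1.3671587233806561
back bottom rack frame 0.085996927953809 -0.17897981116390024
back bottom rack frame 0.08395372428304088 0.18021961073782147
scene [[0.4288, 0.1031], [0.4417, 0.1368], [0.5465, 0.0965], [0.5329, 0.0688]] rack [[-0.1595, 0.0969], [-0.1475, 0.1309], [-0.0417, 0.0932], [-0.0547, 0.0651]]
side [[0.541, 0.0987], [0.5303, 0.069], [0.4197, 0.114], [0.4283, 0.1449]] rack [[-0.0473, 0.0952], [-0.0572, 0.0652], [-0.1689, 0.1076], [-0.161, 0.1387]]
-2 [523. 168.] [425. 107.]
-1 [463. 209.] [364. 145.]
0 [399. 251.] [301. 185.]
1 [334. 295.] [235. 226.]
2 [265. 340.] [167. 269.]
[585. 127.]
[190. 390.]
```

Rack origin is about (0.58, 0.002) with yaw about -1.4°. The tall panel is at +y, so the third gap is y = +28. The cartridge centre is about (0.485, 0.104) with yaw about -20°. Two different heights disagree by about 8 mm in rack x, and a close look should settle that. I'll move over now.

>>> drive_tool(plan="-4.3 4.1 -0.9 -0.166;-8.7 8.3 -1.8 -0.332;-13 12.4 -2.7 -0.498;-17.4 16.6 -3.6 -0.664;-21.7 20.7 -4.5 -0.83;-26 24.8 -5.4 -0.995;-30.4 29 -6.3 -1.16;-34.7 33.1 -7 -1.327", fingers=1)

```text
time_s: 1.1
tcp_pos: [0.4204, -0.2482, 0.2703]
eef_rot: [-180.0, -0.0, -89.7]
contact_force: [1.9, -1.3, 0.5]
gripper_width: 0.0132
```

>>> drive_tool(plan="-5 -0.5 0 0;-10 -1 0 0;-15 -1.5 0 0;-20 -2 0 0;-25 -2.5 0 0;-30 -3 0 0;-33 -3 0 0;-33 -3 0 0")

```text
time_s: 2.1
tcp_pos: [0.4495, 0.0816, 0.2694]
eef_rot: [180.0, -0.0, -89.8]
contact_force: [-0.9, -0.1, -0.5]
gripper_width: 0.0006
```

Run:
```python
from h import *
c=snap('wrist','w1');K,R,t=cam(c);print(-R.T@t,R[2],K[0,0],r.get_state()['tcp_pos'])
```

```text
[0.45000965 0.00646112 0.4537319 ] [-0.00117196  0.27686602 -0.96090782] 312.1511602850456 [0.4494552  0.08064153 0.26951626]
```

View pics/w1.png

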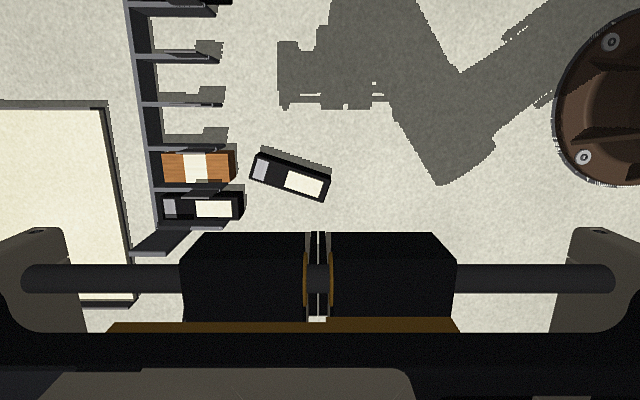

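The wrist view has +x to the left and +y down. The tall panel is at (155,242), a cartridge is in gap 1 at (205,207), and the carton is in gap 2 at (197,166). Gap 3 is empty and centred near row 128, and the loose cartridge is at (290,175). An enlargement should give corners.

Run:
```python
import cv2
a=cv2.imread('pics/w1.png')[0:260,120:340]
cv2.imwrite('pics/w1c.png',cv2.resize(a,(660,780)[:2] and (506,598),interpolation=cv2.INTER_CUBIC))
```

```text
(no output)
```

View pics/w1c.png

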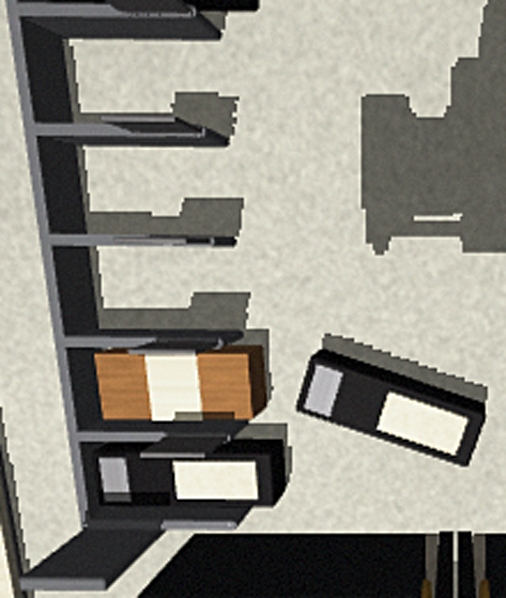

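Run:
```python
from h import *
c=load('w1')
T=lambda x,y:(x/2.3+120-.28,y/2.3-.28)
J=np.array([ray(c,*T(*p),.042)[:2] for p in[(43,130),(57,239),(70,341),(84,438)]])
F=np.array([ray(c,*T(*p),z)[:2] for p,z in[((228,144),0),((236,241),0)]])
q=np.array([ray(c,*T(*p),.034)[:2] for p in[(318,352),(484,403),(466,464),(298,408)]])
print('junct',J.round(4).tolist(),'\nfront',F.round(4).tolist(),'\ncart',q.round(4).tolist(),q.mean(0))
v=np.polyfit(np.arange(4)-1,J,1);print(np.linalg.norm(v[0]),np.degrees(np.arctan2(-v[0][0],v[0][1])))
a=(q[0]+q[3])/2-(q[1]+q[2])/2;print(np.linalg.norm(a),np.degrees(np.arctan2(a[1],a[0])),np.linalg.norm(q[0]-q[3]))
yv=v[0]/np.linalg.norm(v[0]);xv=np.array([yv[1],-yv[0]])
print('origin',v[1]-.09*xv)
```

```text
junct [[0.6679, -0.0513], [0.6688, 0.0039], [0.6697, 0.0597], [0.6697, 0.1171]] 
front [[0.583, -0.0501], [0.5828, 0.0044]] 
cart [[0.5299, 0.0667], [0.4324, 0.0968], [0.4428, 0.1349], [0.5435, 0.1002]] [0.48712997 0.09962515]
0.05611576807943414 -0.6570705443055339
0.10426927337291947 -18.08604272586911 0.036192988039094424
origin [0.57870987 0.00531605]
```

>>> drive_tool(plan="-2 -4 0 0;-4 -8 2 0;-6 -12 6 0;-6.5 -15 11 0;-6.5 -15 15 0;-6.5 -15 18 0;-6.5 -15 19.8 0;-6.5 -15 19.8 0", fingers=1)

```text
time_s: 3.15
tcp_pos: [0.5987, 0.1432, 0.0702]
eef_rot: [179.8, -0.1, -90.1]
contact_force: [-0.2, -0.4, 0.7]
gripper_width: 0.0008
```

>>> drive_tool(plan="1 0 0 0;2 0 0 0;3 0 0 0;4 0 0 0;5 0 0 0;6 0 0 0;6.5 0 0 0;6.5 0 0 0")

```text
time_s: 4.15
tcp_pos: [0.5998, 0.0796, 0.0718]
eef_rot: [180.0, -0.0, -90.0]
contact_force: [-0.7, 0.6, 0.1]
gripper_width: 0.0003
```

>>> drive_tool(plan="1 0 0 0;2 0 0 0;3 0 0 0;4 0 0 0;5 0 0 0;5.2 0 0 0;5.2 0 0 0;5.2 0 0 0")

```text
time_s: 5.15
tcp_pos: [0.5998, 0.0282, 0.0719]
eef_rot: [-180.0, 0.0, -90.0]
contact_force: [-0.3, 0.7, 0.0]
gripper_width: 0.0002
```

Run:
```python
from h import *
c=snap('side','d2');a=c['frame'][165:285,230:370,::-1]
cv2.imwrite('pics/d2c.png',cv2.resize(a,None,fx=4,fy=4,interpolation=cv2.INTER_CUBIC)); print(r.get_state()['tcp_pos'])
```

```text
[0.59981197 0.0282197  0.07188936]
```

View pics/d2c.png

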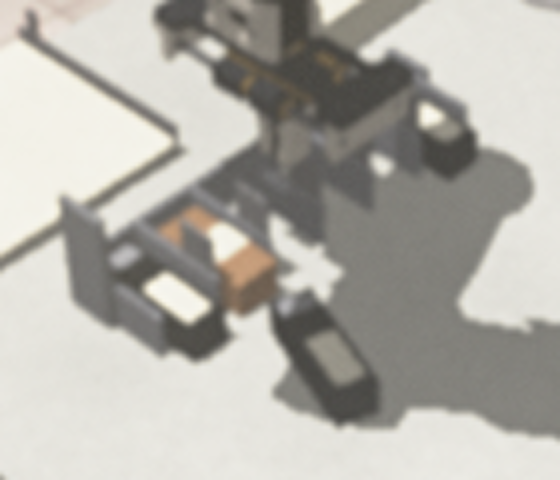

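Leaf 5 has sprung back upright at (195,240) and all stored items are in place. The finger stands in gap 3 with leaf 4 bent under it (+0.7 N in y). I'll lift, turn and go over the cartridge's rear.

>>> drive_tool(plan="0 0 -4 0;0 1 -7 0;-2 4 -7 -0.16;-4 7 -7 -0.34;-6 10 -7 -0.52;-8 13 -7 -0.7;-8.3 14.6 -7 -0.88;-8.3 14.6 -7 -1.06", fingers=-1)

```text
time_s: 6.2
tcp_pos: [0.4527, 0.1116, 0.1423]
eef_rot: [-179.9, -0.0, -28.8]
contact_force: [1.4, 1.1, 0.6]
gripper_width: 0.0751
```

>>> drive_tool(plan="0 0 0 -0.188;0 0 0 -0.188;0 0 0 -0.188")

```text
time_s: 6.58
tcp_pos: [0.4537, 0.111, 0.1419]
eef_rot: [-180.0, 0.0, -18.7]
contact_force: [-0.9, 0.3, -0.3]
gripper_width: 0.0876
```

Run:
```python
from h import *
c=snap('wrist','w2');s=r.get_state();print(s['tcp_pos'],s['eef_rot'])
print(proj(c,s['tcp_pos']))
```

```text
[0.45374301 0.11099953 0.14184671] [ 1.79998050e+02  2.45199866e-03 -1.86893328e+01]
[317.04023972 229.70135892]
```

View pics/w2.png

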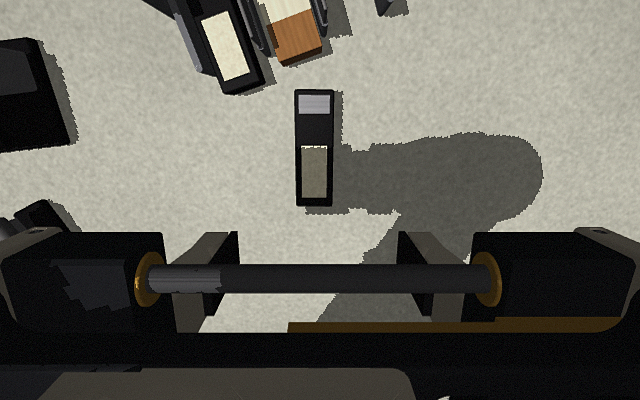

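Here the cartridge lies straight ahead of the gripper, with top corners (295,90), (333,90), (332,206), (297,205).

Run:
```python
from h import *
c=load('w2');a=np.radians(-18.7);X=np.array([np.cos(a),np.sin(a)]);Y=np.array([np.sin(a),-np.cos(a)])
for p in[(295,90),(333,90),(332,206),(297,205)]:
    q=ray(c,*p,.034)[:2];e=q-[.4537,.111];print(q.round(4),'tool',(e@X).round(4),(e@Y).round(4))
```

```text
[0.5445 0.1011] tool 0.0892 -0.0198
[0.5337 0.0692] tool 0.0892 0.0139
[0.4312 0.1034] tool -0.0188 0.0145
[0.4432 0.1356] tool -0.0178 -0.0199
```

>>> drive_tool(plan="0 -0.3 4 0;0 -0.3 8 0;0 -0.3 10.5 0;0 -0.3 12 0;0 -0.3 12.7 0;0 -0.3 12.7 0")

```text
time_s: 7.38
tcp_pos: [0.4547, 0.1137, 0.0147]
eef_rot: [180.0, 0.0, -18.6]
contact_force: [-0.0, 0.1, -0.0]
gripper_width: 0.0877
```

>>> drive_tool(plan="0 0 0 0;0 0 0 0;0 0 0 0;0 0 0 0;0 0 0 0;0 0 0 0", fingers=1, squeeze=6)

```text
time_s: 8.12
tcp_pos: [0.4547, 0.1138, 0.0148]
eef_rot: [180.0, 0.0, -18.5]
contact_force: [-0.2, -0.4, -0.2]
gripper_width: 0.0335
```

>>> drive_tool(plan="0.3 0.9 0 -0.04;0.6 1.9 0 -0.08;1 2.8 0 -0.12;1.3 3.8 0 -0.16;1.6 4.7 0 -0.2;2 5.7 0 -0.24;2.3 6.8 0 -0.28;2.5 7.5 0 -0.307")

```text
time_s: 9.12
tcp_pos: [0.4545, 0.0343, 0.0148]
eef_rot: [180.0, 0.0, -0.9]
contact_force: [-0.1, 0.3, -0.8]
gripper_width: 0.0003
```

Run:
```python
from h import *
r.capture('wrist');c=snap('wrist','w3');s=r.get_state();print(s['tcp_pos'],s['eef_rot'],s['contact_force'],s['gripper_width'])
cv2.imwrite('pics/w3c.png',cv2.resize(c['frame'][:260,200:440,::-1],None,fx=2.3,fy=2.3,interpolation=cv2.INTER_CUBIC))
```

```text
[0.45440551 0.03423607 0.01479615] [ 1.79992899e+02  1.75069777e-02 -9.30288561e-01] [0.03254658 0.36501841 0.72714219] 0.0007641386875260321
```

View pics/w3c.png

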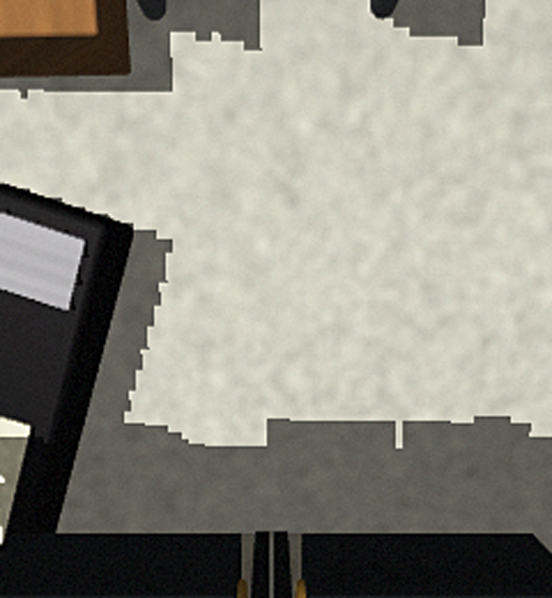

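The fingers are empty: they closed to 0, and the cartridge sits to the left with its front-right corner at crop (133,230). I'll check whether it moved.

Run:
```python
from h import *
c=load('w3')
for p in[(133,230),(58,530),(0,184)]:
    print(ray(c,p[0]/2.3+200-.28,p[1]/2.3-.28,.034).round(4))
c=snap('scene','s2');cv2.imwrite('pics/s2c.png',cv2.resize(c['frame'][150:270,250:410,::-1],None,fx=4,fy=4,interpolation=cv2.INTER_CUBIC))
d=snap('side','d3')['frame'][150:300,220:380,::-1]
A=cv2.imread('pics/s2c.png');d=cv2.resize(d,(512,480));cv2.imwrite('pics/m.png',cv2.resize(np.hstack([A,d]),(800,333)))
```

```text
[0.5329 0.0626 0.034 ]
[0.4624 0.0858 0.034 ]
[0.5428 0.0907 0.034 ]
```

View pics/m.png

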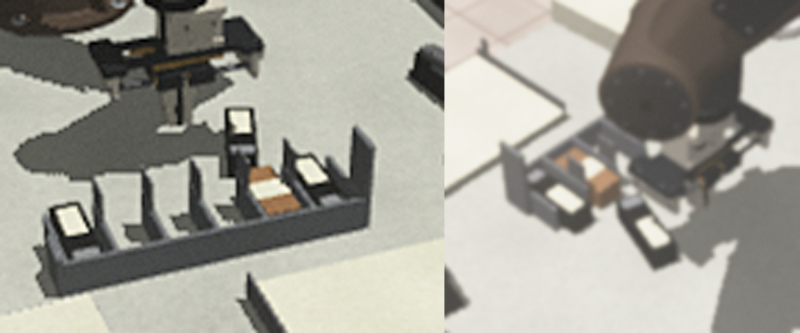

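Run:
```python
from h import *
print(r.tcp_to_tips,[a for a in dir(r) if a[0]!='_'])
out=[]
for f in('s2','d3'):
    c=load(f);im=cv2.resize(np.ascontiguousarray(c['frame'][:,:,::-1]),None,fx=4,fy=4,interpolation=cv2.INTER_CUBIC)
    for p,col in(((.4544,.0342,.0148),(0,0,255)),((.4547,.1138,.034),(0,255,0)),((.5329,.0626,.034),(255,0,0))):
        u=proj(c,p);print(f,u);cv2.circle(im,tuple(int(x*4+1.5) for x in u),4,col,-1)
    u=proj(c,(.48,.07,.03))*4;x,y=int(u[0]),int(u[1]);out.append(im[y-230:y+230,x-200:x+200])
cv2.imwrite('pics/m2.png',np.hstack(out))
```

```text
0.008 ['Unreachable', 'capture', 'close_job', 'get_state', 'tcp_to_tips']
s2 [314.49463892 200.66590565]
s2 [336.52818587 191.48006026]
s2 [330.59672955 206.25341781]
d3 [334.45207595 247.55106464]
d3 [315.82942459 257.33043745]
d3 [308.66632361 235.103629  ]
```

View pics/m2.png

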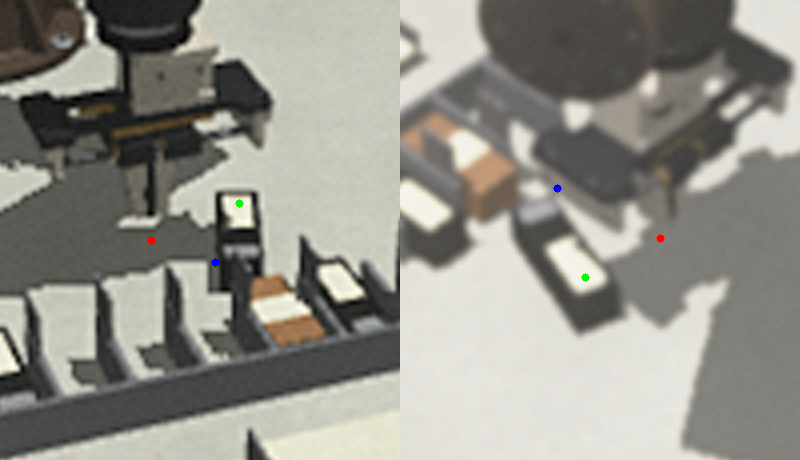

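Both outside views show the fingertips well above the projected TCP (red dots at (151,240) and (660,238), tips near (150,217) and (670,215)). The reported TCP height may be wrong, so I'll triangulate the tip.

Run:
```python
from h import *
def tri(a,pa,b,pb):
    P=[]
    for c in(a,b):
        K,R,t=cam(c);P.append(K@np.c_[R,t])
    X=cv2.triangulatePoints(P[0],P[1],np.array(pa,float),np.array(pb,float)).ravel();X=X[:3]/X[3]
    return X,proj(a,X)-pa,proj(b,X)-pb
a,b=load('s2'),load('d3')
print(tri(a,(314.2,194.9),b,(337.4,241.8)))
# check calibration on known pts: loose cartridge/label etc: tall panel top outer corner
print(proj(load('s1'),(.163,-.655,.199)),proj(load('d1'),(.163,-.655,.199)))
A=cv2.resize(load('s1')['frame'][80:160,20:120,::-1],(400,320));B=cv2.resize(load('d1')['frame'][80:160,510:610,::-1],(400,320))
cv2.imwrite('pics/m3.png',np.hstack([A,B]))
```

```text
(array([0.45020601, 0.0312837 , 0.03753397]), array([-1.05844593, -0.39539043]), array([-1.06681456,  0.48113732]))
[ 84.2013762 148.3577457] [548.9724923  138.59039943]
```

View pics/m3.png

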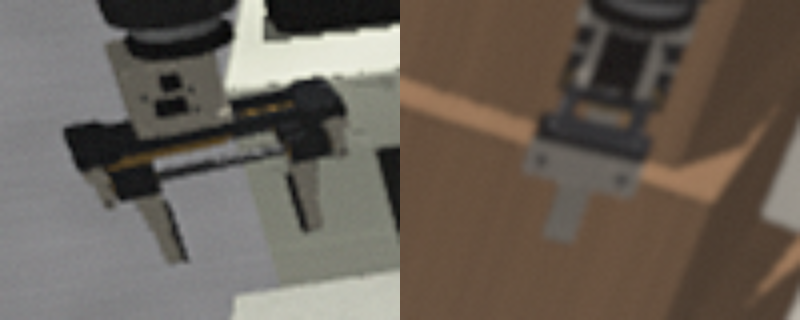

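The tips measure z ≈ 0.0375 with the reported TCP at 0.0148, and the start picture shows the same offset. So the fingers really stand about 23 mm above the reported TCP. They passed over both the leaves and the cartridge, and the sweep must be repeated lower. I'll confirm the tip height by touching the bare counter here.

>>> drive_tool(plan="0 0 0.6 0;0 0 1.2 0;0 0 1.5 0;0 0 1.5 0;0 0 1.5 0")

```text
time_s: 9.95
tcp_pos: [0.4547, 0.0348, -0.0001]
eef_rot: [180.0, -0.0, -0.9]
contact_force: [0.3, 0.1, -0.3]
gripper_width: 0.0004
```

>>> drive_tool(plan="0 0 0.1 0;0 0 0.2 0;0 0 0.3 0;0 0 0.3 0")

```text
time_s: 10.45
tcp_pos: [0.4546, 0.0347, -0.0032]
eef_rot: [180.0, 0.0, -0.9]
contact_force: [1.1, -0.1, -0.4]
gripper_width: 0.0002
```

>>> drive_tool(plan="0 0 0.1 0;0 0 0.2 0;0 0 0.2 0;0 0 0.2 0")

```text
time_s: 10.95
tcp_pos: [0.4546, 0.0347, -0.0051]
eef_rot: [-180.0, -0.0, -0.9]
contact_force: [0.8, -0.8, -0.2]
gripper_width: 0.0006
```

>>> drive_tool(plan="0 0 0.1 0;0 0 0.2 0;0 0 0.2 0;0 0 0.2 0")

```text
time_s: 11.45
tcp_pos: [0.4546, 0.0347, -0.0071]
eef_rot: [-180.0, -0.0, -0.9]
contact_force: [-0.2, 0.1, -0.8]
gripper_width: 0.0011
```

>>> drive_tool(plan="0 0 0.1 0;0 0 0.2 0;0 0 0.3 0;0 0 0.3 0")

```text
time_s: 11.95
tcp_pos: [0.4545, 0.0347, -0.0103]
eef_rot: [180.0, 0.0, -0.9]
contact_force: [0.7, 0.1, 0.7]
gripper_width: 0.0004
```

>>> drive_tool(plan="0 0 0.1 0;0 0 0.2 0;0 0 0.3 0;0 0 0.3 0")

```text
time_s: 12.45
tcp_pos: [0.4546, 0.0347, -0.0132]
eef_rot: [180.0, 0.0, -0.9]
contact_force: [-0.2, 0.0, 0.5]
gripper_width: 0.0005
```

>>> drive_tool(plan="0 0 0.1 0;0 0 0.2 0;0 0 0.3 0;0 0 0.3 0")

```text
time_s: 12.95
tcp_pos: [0.4545, 0.0347, -0.0162]
eef_rot: [180.0, 0.0, -0.9]
contact_force: [0.7, 1.1, 0.1]
gripper_width: 0.0004
```

>>> drive_tool(plan="0 0 0.1 0;0 0 0.2 0;0 0 0.2 0")

```text
time_s: 13.32
tcp_pos: [0.4545, 0.0347, -0.0182]
eef_rot: [180.0, 0.0, -0.9]
contact_force: [0.2, 0.8, -0.3]
gripper_width: 0.0002
```

>>> drive_tool(plan="0 0 0.1 0;0 0 0.2 0;0 0 0.2 0")

```text
time_s: 13.7
tcp_pos: [0.4546, 0.0347, -0.0202]
eef_rot: [180.0, 0.0, -0.9]
contact_force: [-0.1, 0.7, -0.9]
gripper_width: 0.0003
```

>>> drive_tool(plan="0 0 0.1 0;0 0 0.2 0;0 0 0.2 0")

```text
time_s: 14.08
tcp_pos: [0.4545, 0.0347, -0.0222]
eef_rot: [180.0, 0.0, -0.9]
contact_force: [-0.7, -0.4, 0.5]
gripper_width: 0.0005
```

>>> drive_tool(plan="0 0 0.1 0;0 0 0.2 0;0 0 0.2 0")

```text
time_s: 14.45
tcp_pos: [0.4546, 0.0347, -0.0242]
eef_rot: [180.0, 0.0, -0.9]
contact_force: [0.1, 0.5, -0.5]
gripper_width: 0.0006
```

>>> drive_tool(plan="0 0 0.1 0;0 0 0.2 0;0 0 0.2 0")

```text
time_s: 14.82
tcp_pos: [0.4546, 0.0347, -0.0262]
eef_rot: [180.0, 0.0, -0.9]
contact_force: [-0.1, -0.8, 1.2]
gripper_width: 0.0006
```

>>> drive_tool(plan="0 0 0.1 0;0 0 0.2 0;0 0 0.2 0")

```text
time_s: 15.2
tcp_pos: [0.4547, 0.0347, -0.0266]
eef_rot: [180.0, -0.0, -0.9]
contact_force: [-8.5, 0.1, 28.1]
gripper_width: 0.0004
```

The counter contact is at reported z = -0.0263, so tip height = reported z + 0.026. I'll lift, turn back, and redo the sweep with the tip at 64 mm (reported 0.038).

>>> drive_tool(plan="0 0 -4 0;0 0 -8 0.15;0 0 -12 0.33;2 -2 -14 0.51;5 -4 -14 0.69;8 -7 -14 0.87;11 -9 -14 1.05;14.4 -11.3 -14 1.23")

```text
time_s: 16.2
tcp_pos: [0.6011, 0.1461, 0.1117]
eef_rot: [180.0, 0.0, -71.7]
contact_force: [1.5, 0.8, 1.3]
gripper_width: 0.0004
```

>>> drive_tool(plan="0 0 0 0.16;0 0 0 0.325;0 0 0 0.325;0 0 0 0.325")

```text
time_s: 16.7
tcp_pos: [0.6003, 0.1454, 0.1119]
eef_rot: [180.0, -0.0, -89.8]
contact_force: [0.2, 0.3, -0.4]
gripper_width: 0.0003
```

>>> drive_tool(plan="0 0 3 0;0 0 5 0;0 0 6.5 0;0 0 7.4 0;0 0 7.4 0;0 0 7.4 0")

```text
time_s: 17.45
tcp_pos: [0.6009, 0.1457, 0.0386]
eef_rot: [-179.9, 0.0, -90.0]
contact_force: [-0.2, -0.3, 0.3]
gripper_width: 0.0005
```

>>> drive_tool(plan="0.7 0 0 0;1.4 0 0 0;2.1 0 0 0;2.8 0 0 0;3.5 0 0 0;3.5 0 0 0;3.5 0 0 0")

```text
time_s: 18.32
tcp_pos: [0.6006, 0.1104, 0.0381]
eef_rot: [-180.0, -0.0, -90.0]
contact_force: [0.4, 0.9, 2.0]
gripper_width: 0.0002
```

>>> drive_tool(plan="0.7 0 0 0;1.4 0 0 0;2.1 0 0 0;2.8 0 0 0;3.2 0 0 0;3.2 0 0 0;3.2 0 0 0")

```text
time_s: 19.2
tcp_pos: [0.6004, 0.0781, 0.038]
eef_rot: [180.0, -0.0, -90.0]
contact_force: [-0.7, -0.7, 4.4]
gripper_width: 0.0004
```

>>> drive_tool(plan="0.7 0 0 0;1.4 0 0 0;2.1 0 0 0;2.6 0 0 0;2.6 0 0 0;2.6 0 0 0")

```text
time_s: 19.95
tcp_pos: [0.6005, 0.0524, 0.038]
eef_rot: [-180.0, -0.0, -90.0]
contact_force: [-0.9, 0.7, 0.7]
gripper_width: 0.0004
```

>>> drive_tool(plan="0.5 0 0 0;1 0 0 0;1 0 0 0;1 0 0 0")

```text
time_s: 20.45
tcp_pos: [0.6005, 0.0422, 0.038]
eef_rot: [-180.0, -0.0, -90.0]
contact_force: [0.3, 0.3, 1.9]
gripper_width: 0.0008
```

>>> drive_tool(plan="0.5 0 0 0;1 0 0 0;1.4 0 0 0;1.4 0 0 0")

```text
time_s: 20.95
tcp_pos: [0.6003, 0.0279, 0.0379]
eef_rot: [180.0, -0.0, -90.0]
contact_force: [-0.7, -0.2, 2.6]
gripper_width: 0.0002
```

Run:
```python
from h import *
f=[]
for i in range(6):
    snap('side','d5');f.append(r.get_state()['contact_force'])
print(np.mean(f,0),r.get_state()['tcp_pos'])
```

```text
[-0.24681412 -1.62758106  3.43429672] [0.60040755 0.02820955 0.03802551]
```

Bending leaf 4 gives a mean +3.4 N in z, with the leaf pinned under the tip, and leaf 5 gave up to 4.4 N, so both are bent over. Now I'll lift and go to the same look pose over the cartridge.

>>> drive_tool(plan="0 0 -4 0;0 0 -8 0;-2 4 -10.4 -0.16;-4 7 -10.4 -0.34;-6 10 -10.4 -0.52;-8 13 -10.4 -0.7;-8.3 14.7 -10.4 -0.88;-8.3 14.7 -10.4 -1.06", fingers=-1)

```text
time_s: 22.25
tcp_pos: [0.4519, 0.1119, 0.1418]
eef_rot: [-180.0, 0.0, -28.8]
contact_force: [0.4, 0.0, 0.7]
gripper_width: 0.0747
```

>>> drive_tool(plan="0 0 0 -0.188;0 0 0 -0.188;0 0 0 -0.188")

```text
time_s: 22.62
tcp_pos: [0.4532, 0.1115, 0.1416]
eef_rot: [180.0, 0.0, -18.7]
contact_force: [-0.3, -0.0, -0.1]
gripper_width: 0.0873
```

```bash
cat >> h.py <<'E'
def cart(c,lo,z=.034):
    # dark top + label: contour of connected dark region nearest expected pixel
    pass
E
python3 - <<'E'
from h import *
c=snap('wrist','w4');s=r.get_state();print(s['tcp_pos'],s['eef_rot'][2])
o=load('w2')
for n,k in(('old',o),('new',c)):
    g=k['frame'].astype(int).max(2)
    print(n,'row150 dark cols',np.where(g[120,270:360]<45)[0][[0,-1]]+270,'row 195',np.where(g[203,270:360]<45)[0][[0,-1]]+270,'rows col 300',np.where(g[60:230,300]<45)[0][[0,-1]]+60)
E
```

```text
[0.45324895 0.11141145 0.14167139] -18.701178279786838
old row150 dark cols [295 333] row 195 [296 332] rows col 300 [ 89 205]
new row150 dark cols [295 333] row 195 [297 332] rows col 300 [ 89 204]
```

The cartridge has not moved. Descend and grip.

>>> drive_tool(plan="0 -0.3 5 0;0 -0.3 9 0;0 -0.3 12 0;0 -0.3 14.5 0;0 -0.3 15.7 0;0 -0.3 16.2 0;0 -0.3 16.2 0")

```text
time_s: 23.55
tcp_pos: [0.4547, 0.1145, -0.0198]
eef_rot: [-180.0, -0.0, -18.5]
contact_force: [-0.6, 0.2, -0.4]
gripper_width: 0.0876
```

>>> drive_tool(plan="0 0 0 0;0 0 0 0;0 0 0 0;0 0 0 0;0 0 0 0;0 0 0 0;0 0 0 0;0 0 0 0", fingers=1, squeeze=8)

```text
time_s: 24.55
tcp_pos: [0.4543, 0.1143, -0.0201]
eef_rot: [180.0, 0.0, -18.5]
contact_force: [-0.4, -0.1, 0.1]
gripper_width: 0.0361
```

Held at 36.1 mm. Slide it along the counter to line up with gap 3.

>>> drive_tool(plan="0.3 0.9 0 -0.04;0.6 1.9 0 -0.08;1 2.8 0 -0.12;1.3 3.8 0 -0.16;1.6 4.7 0 -0.2;2 5.7 0 -0.24;2.3 6.8 0 -0.28;2.5 7.6 0 -0.307")

```text
time_s: 25.55
tcp_pos: [0.4541, 0.0341, -0.0201]
eef_rot: [-180.0, -0.0, -0.8]
contact_force: [0.9, 1.0, -1.0]
gripper_width: 0.036
```

Run:
```python
from h import *
r.capture('wrist');c=snap('wrist','w5');s=r.get_state();print(s['tcp_pos'],s['eef_rot'],s['contact_force'],s['gripper_width'])
g=c['frame'].astype(int).max(2)
for y in range(0,240,12):
    w=g[y]<60; e=np.flatnonzero(np.diff(w.astype(int)))+1
    print(y,e[(e>150)&(e<500)])
# predicted: divider fronts and gap walls
o=np.array([.580,.0045]);a=np.radians(-.9);xv=np.array([np.cos(a),np.sin(a)]);yv=np.array([-xv[1],xv[0]])
for X,Y,z in((0,0,.042),(0,.056,.042),(0,0,0),(0,.056,0),(-.035,.01,.034),(-.035,.046,.034)): print(X,Y,z,proj(c,[*(o+X*xv+Y*yv),z]).round(1))
```

```text
[ 0.45385435  0.03372329 -0.02012774] [ 1.79991740e+02  5.04845173e-03 -9.28573756e-01] [ 1.03816764 -1.59812056  0.64546402] 0.036311311921207116
0 [241]
12 [154 242]
24 []
36 []
48 []
60 []
72 [273 364]
84 [274 282 354 363]
96 [274 283 354 363]
108 [275 283 354 362]
120 [275 283 353 362]
132 [275 361]
144 [276 361]
156 [276 360]
168 [277 360]
180 [277 360]
192 [277 290 346 359]
204 [278 290 346 359]
216 [278 291 346 358]
228 [278 291 345 358]
0 0 0.042 [398.7 -56. ]
0 0.056 0.042 [229.2 -56.5]
0 0 0 [375.9 -10.3]
0 0.056 0 [254.1 -10.6]
-0.035 0.01 0.034 [360.9  61.7]
-0.035 0.046 0.034 [267.6  61.4]
```

>>> drive_tool(plan="1 -0.1 0 0;2 -0.1 0 0;3 -0.1 0 0;4 -0.1 0 0;4.8 -0.1 0 0;5.4 -0.1 0 0;5.4 -0.1 0 0;5.4 -0.1 0 0")

```text
time_s: 26.65
tcp_pos: [0.5079, 0.0344, -0.0203]
eef_rot: [-180.0, -0.0, -0.9]
contact_force: [0.2, -0.1, -2.0]
gripper_width: 0.0361
```

>>> drive_tool(plan="0.8 0 0 0;1.6 0 0 0;2.4 0 0 0;3.2 0 0 0;4 0 0 0;4.6 0 0 0;4.6 0 0 0;4.6 0 0 0")

```text
time_s: 27.65
tcp_pos: [0.5452, 0.0314, -0.0208]
eef_rot: [179.8, 0.8, -0.9]
contact_force: [-33.0, 2.6, 22.2]
gripper_width: 0.0357
```

The arm was blocked at -33 N. The gripper body, 66 mm above the tips, has met the front edges of the springy leaves. I'll back off, release, and finish by pushing from behind with the tips higher.

>>> drive_tool(plan="-1 0 0 0;-1.5 0 0 0;-1.5 0 0 0")

```text
time_s: 28.02
tcp_pos: [0.5393, 0.0341, -0.0201]
eef_rot: [-180.0, -0.0, -0.9]
contact_force: [-0.5, -0.1, -2.0]
gripper_width: 0.0358
```

>>> drive_tool(plan="0 0 0 0;0 0 0 0;0 0 0 0;0 0 0 0;0 0 -3 0;0 0 -7 0;0 0 -10 0;0 0 -10 0", fingers=-1)

```text
time_s: 29.02
tcp_pos: [0.5408, 0.0346, 0.0825]
eef_rot: [-179.9, -0.3, -0.9]
contact_force: [0.2, 0.4, -0.6]
gripper_width: 0.0873
```

Run:
```python
from h import *
c=snap('wrist','w6');s=r.get_state();print(s['tcp_pos'],s['eef_rot'],s['contact_force'],s['gripper_width'])
g=c['frame'].astype(int).max(2)
for y in range(0,240,10):
    w=g[y]<60; e=np.flatnonzero(np.diff(w.astype(int)))+1
    print(y,e[(e>200)&(e<440)])
print(proj(c,s['tcp_pos']))
```

```text
[0.53961186 0.0342647  0.08094496] [-1.79933720e+02 -1.35662722e-01 -9.05255845e-01] [ 0.16252967  0.23217031 -0.63263804] 0.08754543612006474
0 []
10 []
20 [271 281 357 367 439]
30 [271 281 332 351 353 355 357 424 429 430 432 433 434 435 437 439]
40 [208 281 287 351 354 355 357 424 425 426 429 430 433 434 437 439]
50 [209 267 272 282 287 352 356 422 426 427 428 431 432 433 437 438]
60 [210 268 272 282 287 351 352 353 356 422 424 426 427 428 429 433 437 438]
70 [211 269 273 282 288 351 353 354 356 421 422 426 427 428 430 431 432 435
 436 437 439]
80 [212 269 273 283 288 351 352 353 356 421 422 423 424 426 427 428 429 430
 431 432 433 436 438]
90 [202 212 283 288 294 344 351 355 419 421 426 427 430 432 435 437]
100 [201 203 213 273 280 284 289 294 299 339 344 350 351 352 355 359 366 419
 422 426 428 431 432 434 436]
110 [203 214 274 281 283 289 294 299 339 344 350 352 354 355 358 361 362 365
 418 421 424 425 432 433 434 435 439]
120 [201 204 215 274 282 284 289 294 343 349 350 354 355 358 361 362 365 417
 422 424 425 431 432 433 434 438]
130 [202 205 217 275 282 284 290 295 343 349 350 352 355 358 365 416 418 430
 431 432 434 437]
140 [203 205 219 275 282 285 290 295 343 349 350 351 352 353 354 358 359 360
 361 362 364 416 418 425 426 429 430 431 433 437]
150 [204 207 216 276 283 285 286 295 343 357 360 361 364 429 432 436]
160 [209 274 279 295 302 335 343]
170 [210 296 303 335 342]
180 [296 303 335 342]
190 [296 303 334 342]
200 [296 303 334 342]
210 [296 303 334 342]
220 [296 341]
230 [339 340]
[317.31820974 230.3149083 ]
```

The cartridge lies straight and centred in gap 3: its sides are at columns 294 and 344 and the dividers at about 289 and 350. Now behind it, fingers closed, tips at 22 mm so the body clears the leaves.

>>> drive_tool(plan="-3 0 0 0;-5.5 0 0 0;-5.5 0 0 0;-5.5 0 0 0;-5.5 0 0 0;-5.5 0 0 0;-5.5 0 0 0;-5.5 0 0 0", fingers=1)

```text
time_s: 30.08
tcp_pos: [0.484, 0.0348, 0.0798]
eef_rot: [180.0, 0.0, -0.9]
contact_force: [0.4, -0.5, -0.1]
gripper_width: 0.0132
```

>>> drive_tool(plan="0 0 3 0;0 0 6 0;0 0 8 0;0 0 8.5 0;0 0 8.5 0;0 0 8.5 0")

```text
time_s: 30.82
tcp_pos: [0.4847, 0.0351, -0.0043]
eef_rot: [-180.0, -0.1, -0.9]
contact_force: [0.3, -0.3, 1.3]
gripper_width: 0.0003
```

>>> drive_tool(plan="0.7 0 0 0;1.4 0 0 0;2.1 0 0 0;2.8 0 0 0;3.5 0 0 0;4.2 0 0 0;4.2 0 0 0")

```text
time_s: 31.7
tcp_pos: [0.5269, 0.0343, -0.0052]
eef_rot: [-180.0, -0.0, -0.9]
contact_force: [0.6, 0.7, 0.5]
gripper_width: 0.0005
```

>>> drive_tool(plan="0.4 0 0 0;0.8 0 0 0;1.2 0 0 0;1.6 0 0 0;1.6 0 0 0")

```text
time_s: 32.33
tcp_pos: [0.5426, 0.034, -0.0051]
eef_rot: [-180.0, -0.0, -0.9]
contact_force: [0.3, 0.4, -0.1]
gripper_width: 0.0007
```

>>> drive_tool(plan="0.2 0 0 0;0.4 0 0 0;0.6 0 0 0;0.6 0 0 0")

```text
time_s: 32.83
tcp_pos: [0.5482, 0.0338, -0.0051]
eef_rot: [-180.0, -0.0, -0.9]
contact_force: [-2.0, -0.7, 0.0]
gripper_width: 0.0006
```

>>> drive_tool(plan="0.1 0 0 0;0.2 0 0 0;0.3 0 0 0;0.3 0 0 0")

```text
time_s: 33.33
tcp_pos: [0.5511, 0.0338, -0.0051]
eef_rot: [-180.0, -0.0, -0.9]
contact_force: [-1.7, -0.2, 0.8]
gripper_width: 0.0004
```

>>> drive_tool(plan="0.1 0 0 0;0.2 0 0 0;0.2 0 0 0")

```text
time_s: 33.7
tcp_pos: [0.5514, 0.0335, -0.0054]
eef_rot: [180.0, 0.2, -0.9]
contact_force: [-7.7, 1.6, 4.3]
gripper_width: 0.0005
```

>>> drive_tool(plan="0.1 0 0 0;0.2 0 0 0;0.2 0 0 0")

```text
time_s: 34.08
tcp_pos: [0.5513, 0.0332, -0.0057]
eef_rot: [179.9, 0.3, -0.9]
contact_force: [-13.1, 4.1, 9.5]
gripper_width: 0.0005
```

It stopped firmly at 0.5514, where fully home was predicted (0.5515). Back off, lift, check.

>>> drive_tool(plan="-1 0 0 0;-3 0 0 0;-3 0 -4 0;-3 0 -9 0;-3 0 -13 0;-3 0 -13 0;-3 0 -13 0")

```text
time_s: 34.95
tcp_pos: [0.5249, 0.0343, 0.1247]
eef_rot: [-180.0, -0.0, -0.9]
contact_force: [0.3, 0.0, 0.6]
gripper_width: 0.0003
```

Run:
```python
from h import *
c=snap('wrist','w7');s=r.get_state();print(s['tcp_pos'],s['eef_rot'],s['contact_force'])
im=c['frame'].astype(int);g=im.max(2)
o=np.array([.581,.0045]);a=np.radians(-.9);xv=np.array([np.cos(a),np.sin(a)]);yv=np.array([-xv[1],xv[0]])
P=lambda X,Y,z:proj(c,[*(o+X*xv+Y*yv),z])
for X in(-.02,.09):
  for Y in(.01,.046):print('pred cart',X,Y,P(X,Y,.034).round(1))
col=int(P(-.02,.018,.034)[0]);print('col',col,[(y,g[y,col]) for y in range(120,232,4)])
u=P(.035,.028,.034);y0=int(P(.08,.028,.034)[1])
for y in(int(P(.06,0,.034)[1]),int(P(.03,0,.034)[1]),int(P(-.01,0,.034)[1])):
    e=np.flatnonzero(np.diff((g[y]<60).astype(int)))+1;e=e[(e>230)&(e<400)]
    print(y,[(x,((ray(c,x,y,.034)[:2]-o)@np.c_[xv,yv]).round(4).tolist()) for x in e])
b=g[:,col]<60
e=np.flatnonzero(np.diff(b.astype(int)))+1
print('along col',[(y,((ray(c,col,y,.034)[:2]-o)@xv).round(4)) for y in e if y<232])
```

```text
[0.52449398 0.03406255 0.12404768] [ 1.79995637e+02  3.83716680e-02 -9.16543987e-01] [-0.33154531  0.39131742 -1.14720684]
pred cart -0.02 0.01 [338.6 152. ]
pred cart -0.02 0.046 [297.7 152. ]
pred cart 0.09 0.01 [341.2  11.6]
pred cart 0.09 0.046 [295.3  11.6]
col 329 [(120, np.int64(240)), (124, np.int64(241)), (128, np.int64(242)), (132, np.int64(244)), (136, np.int64(239)), (140, np.int64(3)), (144, np.int64(39)), (148, np.int64(22)), (152, np.int64(229)), (156, np.int64(216)), (160, np.int64(220)), (164, np.int64(216)), (168, np.int64(218)), (172, np.int64(220)), (176, np.int64(106)), (180, np.int64(100)), (184, np.int64(98)), (188, np.int64(106)), (192, np.int64(111)), (196, np.int64(109)), (200, np.int64(101)), (204, np.int64(92)), (208, np.int64(101)), (212, np.int64(96)), (216, np.int64(103)), (220, np.int64(105)), (224, np.int64(102)), (228, np.int64(105))]
53 [(np.int64(275), [0.0601, 0.063]), (np.int64(278), [0.0601, 0.0606]), (np.int64(287), [0.0601, 0.0533]), (np.int64(291), [0.0601, 0.0501]), (np.int64(296), [0.0601, 0.046]), (np.int64(340), [0.0602, 0.0104]), (np.int
[... 167 characters left out ...]
1]), (np.int64(292), [0.0302, 0.0499]), (np.int64(297), [0.0302, 0.0457]), (np.int64(304), [0.0302, 0.0399]), (np.int64(333), [0.0302, 0.0156]), (np.int64(340), [0.0302, 0.0098]), (np.int64(345), [0.0302, 0.0056]), (np.int64(349), [0.0302, 0.0022]), (np.int64(352), [0.0302, -0.0003]), (np.int64(357), [0.0302, -0.0045])]
140 [(np.int64(279), [-0.0096, 0.0621]), (np.int64(281), [-0.0096, 0.0604]), (np.int64(298), [-0.0096, 0.0456]), (np.int64(339), [-0.0095, 0.0098])]
along col [(np.int64(7), np.float64(0.0932)), (np.int64(17), np.float64(0.0862)), (np.int64(40), np.float64(0.0697)), (np.int64(78), np.float64(0.0412)), (np.int64(140), np.float64(-0.0095)), (np.int64(150), np.float64(-0.0182))]
```

The rear end is 18 mm out of the mouth (nominal 20), the sides are at y = 10 and 46 mm, and it is straight. That is home, and the arm is clear.

```bash
python3 -c "
from h import *
print(r.get_state()['time_s']);print(r.close_job())"
```

```text
35.0
the job is handed in; nothing more can be done
None
```

The cartridge is home in the third gap from the tall panel, and I handed the job in at 35 s of the 72 s. I ran the closed fingertip from the tall panel over the first two leaves. I then gripped the cartridge lightly, slid it along the counter into line and into the gap, let go, and pushed its end until it stopped against the back.

**Last checks:**
- **Position:** in the last wrist-camera image the cartridge's sides are at about y = 10 and 46 mm in the rack frame, so it is centred and straight. Its rear end is about 18 mm outside the mouth, where 20 mm is nominal.
- **Push:** it stopped against firm resistance at TCP x = 0.551, where I had predicted it would be home.
- **Arm:** it finished clear of everything.

**What went wrong or disagreed:**
- **First sweep and grip missed:** both passed too high. The real fingertips stand about 26 mm above the reported TCP, plus the stated 8 mm. I saw this in the outside cameras, confirmed it by touching the counter, and repeated the sweep and grip lower.
- **Bump while sliding in:** the gripper body met the front edges of the leaves at about 33 N along the rack (about 40 N in all with the upward force). I backed off and finished with a higher push. I cannot say for certain that this stayed under the 40 N limit.
- **Leaf bends not seen:** I judge both bent only from the contact forces (up to 4.4 N at the first, mean 3.4 N at the second) and the geometry.
- **Bystanders:** I did not measure them at the end. The last picture I viewed, before the second sweep, showed the rack's contents in place.

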